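# Close the coin sorter's hopper and hold its release slide open

### The arm

A 6-joint arm with a two-finger parallel gripper is mounted at the origin on the work surface. World frame = base frame: x ahead of the robot, y to its left, z up, the work surface at z = 0. Lengths are in m, angles in rad, forces in N, time in s.
With the tool pointing down it reaches from about 0.375 to 0.975 m from the base axis. Payload 3.8 kg.
Tool frame: the origin (TCP) lies midway between the tips of the shut fingers; the grasp point (between the pads) lies 19 mm behind it; z points along the fingers, y is the line along which they close (so a half turn about z gives the same grasp; the last joint's range is limited). The gripper opens to 85 mm and grips with 20 to 120 N. Pads are 22 mm wide; open, the fingers measure 114 mm over their backs; the gripper's body (76 mm by 85 mm) begins 54 mm behind the grasp point. The pads swing forward as they close: fully open they stand 13 mm farther back than shut.
Start: joints at [-1.144, 0.264, 1.604, -0, 1.274, -0.037], TCP at [0.302, -0.604, 0.231] pointing down, gripper open.
Joint ranges: [-2.63, 2.63], [-0.94, 2.18], [0.31, 2.57], [-1.31, 4.45], [0, 2.66], [-2.55, 2.55]. Speed limits (rad/s): [2.57, 2.57, 3.14, 3.14, 3.14, 3.14].

### API

Orientations are given as a rotation vector (axis times angle).
In Python, from workcell import status, read_camera, workorder, masks_of gives the robot as it stands.
- The arm moves only by the tool drive_tool, never from a script. Its argument "rows" is a list of rows, each a list of 7 numbers: the turn, a rotation vector about the tool's x, y, z in degrees, then the shift along the tool's x, y, z in m, then the opening, from 0 (shut) to 1 (fully open). In form: [[ax, ay, az, tx, ty, tz, claw], ...]. A call has 1 to 8 rows; each row shifts and turns the commanded pose from where the row before left it, along the tool's axes as they then stand; what a row does not reach is not made up. A row lasts 1/12 s, in which the tool goes at most 41.7 mm and 7.16 degrees, less where a joint would pass 70% of its speed; a pose out of reach is approached as far as the arm can. A call is refused whole if a number of a shift passes 0.0417 or a number of a turn 7.16, either way. A call with a gripper value outside its range is refused whole. The fingers move at their own pace and stop on an object; "force" is the grip in N (left out, the last holds). Time passes only in rows, so rows that do not move let the fingers close. It gives the time, the measured TCP pose, the force, the opening and the grip force at its end, in the units of the state.
- status.read_state(): the state, without advancing time (a new reading comes with each control period).
- read_camera(name): name is "scene" or "top" or "wrist"; returns a dict with "color" (420x560x3 uint8, red, green, blue), "intrinsics" (3x3 intrinsics, pixels), "world_from_camera" (4x4, takes a point from camera to world coordinates); the wrist camera has in their place "mount" (4x4, takes a point from camera to tool coordinates, whose origin is the TCP and whose axes are the flange's). Camera axes: x right, y up, looking along -z (the intrinsics and any distortion apply to the point x, -y, -z); pixel columns grow to the right and rows downward; lengths in m; the calibration is good to about 2 mm. The wrist camera is an equidistant fisheye: a pixel r from the principal point sees the ray r / f radians off the axis. A picture is of the moment at which its call begins: read the wrist's pose just before it. There is no depth.
- workorder.finish_job(): hands the job in; it is judged then, once.
Trained networks look in a picture, given as the dict that the camera call returned (one of the last four; its "shot" number tells which), for a name from the list of things; names that differ only in an ending like _2 or _b are one class to them, and where a whole thing is asked for, a point or a joint stands for the part that bears it (a point fixed in the world has none). Each returns a list of dicts, best first, with "score" (0 to 1); they miss things now and then, are a little off and sometimes report something else, mostly with a low value. They report only what shows in the picture. A call takes as long as a camera call.
- masks_of(picture, name): "mask" (420x560 bool, what is visible of it) and "bbox" ([left, top, right, bottom] in pixels, round what is visible of it).
The state is a dict: "time": time; "q": joint angles; "joint_vel": joint speeds; "joint_torque": joint torques, N m; "tool_pos": TCP position; "tcp_rot": TCP orientation; "wrist_force": force on the tool from outside, world axes, zero at the start; "torque": the same for the moment, N m; "width": opening from 0.0 (shut) to 1.0 (fully open); "grip_force": force on a finger pad.
Only numpy, scipy, OpenCV 4.12 (cv2) and the standard library are available. Lean on these libraries where they do the work, as an engineer would, in place of code of your own. Each camera call takes 0.05 s, during which the arm holds its last target. There are 200 camera calls.

### The job

First set the loose blue cover on the coin sorter's round hopper so that it sits seated and level, lowering it rather than dropping it, and let go of it. Then pull the yellow spring-return tab out, towards the robot's side of the sorter, until its white pointer stands within the green mark, and keep it there: finish while still holding the tab steady at the mark, with the cover still seated. Leave the stamp, the pen cup and the coin roll where they stand.

Things in the scene. Friction and masses are not known exactly. Their poses are not given: they have to be found in the camera images.
- sorter: Coin sorter, a fixed light-grey machine with a dark flat deck, 220 (x) x 300 (y) x 100 mm high; its place and yaw vary. Origin: centre of its underside, on the table. Its front faces its own -x (towards the robot); its z is up. On the deck stand the hopper collar (+y half) and the track of the slide (-y half, along x).
- rim (a point): Centre of the mouth of the sorter's round aluminium hopper, 140 mm above the table, at sorter-frame (0, 65, 140) mm. The collar is 110 mm in outer and 102 mm in inner diameter and stands 40 mm above the deck. Axes as the sorter's.
- cover: Loose blue plastic hopper cover, 110 to 225 g, flat on the table, knob up. Origin: centre of underside, z up. From below: spigot 92 mm in diameter, 0 to 8 mm (enters the collar with 5 mm to spare all round); disc 120 mm in diameter, 8 to 14 mm (rests on the rim); black cylindrical knob 28 mm in diameter, 14 to 44 mm. Seated, its origin is 8 mm below point rim.
- slide (a joint): Travel of the yellow tab's slide in m: 0 at rest (sprung home), growing as it is pulled along the sorter's -x, at most 0.075. A spring always pulls it home, with about 3.5 N at rest, rising by 1 N per 10 mm (about 10 N at 65 mm); let go, it returns to 0.
- tab (a point): Centre of the top face of the yellow upright tab on the slide, 156 mm above the table; at rest at sorter-frame (50, -80, 156) mm, moving with the slide. The tab is 14 mm thick (sorter's x), 36 mm wide (y) and graspable from 110 to 156 mm above the table; it stands on a 50 x 30 mm steel carriage, top at 110 mm. Axes as the sorter's.
- pointer (a point): Tip of the white pointer, 4 mm wide, on the -y side of the slide, 44 mm from the tab's middle line, at the same sorter-frame x as the tab's middle; it moves with the slide, just above the deck. Axes as the sorter's.
- mark: Green mark, a flat strip 12 mm long (sorter's x), 36 mm wide and 3 mm thick, fixed on the deck beside the track on the sorter's -y side. Origin: centre of its underside; axes as the sorter's. Its x along the track varies: the pointer reaches its middle when the slide is out by 30 to 62 mm.
- stamp: Bystander: wooden hand stamp, 42 mm in diameter, 74 mm high, upright; origin at the centre of its underside.
- pencup: Bystander: black empty pen cup, about 60 mm in diameter, 75 mm high; origin at the centre of its underside.
- coinroll: Bystander: paper-wrapped coin roll, 28 mm in diameter, 65 mm high, upright; origin at the centre of its underside.

How it is judged:
By the outcome, as a careful person would: the job done as asked, in the order asked, and still so for the second after the job is handed in, while the arm keeps its last pose, push and grip.
It also fails if it takes over 54 s, if anything falls off the work surface, if the arm or the gripper's body presses on something with over 40 N, if the wrist force passes 120 N, or if a joint passes its speed limit or range.

## Working session

There is one attempt and no reset: what is moved stays moved. The work goes in short steps, Python scripts to look and compute and a tool call to move; the robot and the scene stay as the last step left them, time stands still between calls to the robot, and variables do not carry over. Pictures are saved under pics/ and viewed, at most 10 in all, crops included, and the job is handed in when it is done.

Besides the shell and the picture viewer there is one more tool, called after ">>>" as a command line: name --pt "numbers of a row" for each row, then --argument value for the rest. drive_tool: Moves the arm, as the interface text tells. Its arguments: {"type":"object","properties":{"rows":{"type":"array"},"force":{"type":"number"}},"required":["rows"]}

```bash
ls; mkdir -p pics
python3 - <<'E'
from workcell import status, read_camera, masks_of
import cv2, numpy as np, pickle
print(status.read_state())
D={}
for c in ("scene","top"):
    p=read_camera(c); D[c]=p
    cv2.imwrite(f"pics/{c}0.png",p["color"][:,:,::-1])
    print(c,p["intrinsics"].round(1).tolist(),p["world_from_camera"].round(3).tolist(),[k for k in p])
    for n in ("sorter","cover","tab","pointer","mark","stamp","pencup","coinroll"):
        r=masks_of(p,n)[:2]
        print(n,[(round(float(m["score"]),2),m["bbox"],np.argwhere(m["mask"]).mean(0)[::-1].round(1).tolist()) for m in r])
pickle.dump(D,open("d0.pkl","wb"))
E
```

```text
pics
{'time': 0.0, 'q': array([-1.14390528e+00,  2.64758588e-01,  1.60539444e+00,  1.73168963e-05,
        1.27367649e+00, -3.69224857e-02]), 'joint_vel': array([-0.00019193,  0.00109907, -0.00065641, -0.00147593, -0.00064771,
        0.00044994]), 'joint_torque': array([-2.71282719e-03, -5.15113592e+01, -3.67312503e+01, -3.02959470e-04,
        1.29491184e-02,  9.79857816e-06]), 'tool_pos': array([ 0.30165549, -0.60302545,  0.22994731]), 'tcp_rot': array([-3.05535490e+00, -7.21530849e-01,  6.54808448e-04]), 'wrist_force': array([ 0.1677613 , -1.40305372, -0.42385796]), 'torque': array([-0.01382522,  0.00644211,  0.01209367]), 'grip_force': 0.0, 'width': 1.002175661129369}
scene [[410.4, 0.0, 291.1], [0.0, 410.4, 211.0], [0.0, 0.0, 1.0]] [[0.223, -0.707, 0.672, 1.248], [0.975, 0.17, -0.145, -0.134], [-0.011, 0.687, 0.727, 0.845], [0.0, 0.0, 0.0, 1.0]] ['color', 'intrinsics', 'world_from_camera', 'shot']
sorter [(0.6, [249.3, 184.8, 394.8, 304.4], [320.0, 244.0])]
cover [(0.56, [128.0, 213.5, 168.3, 247.8], [145.4, 229.3])]
tab [(0.75, [274.4, 234.3, 303.3, 263.1], [294.5, 247.6]), (0
[... 387 characters left out ...]
 [0.0, 410.0, 212.5], [0.0, 0.0, 1.0]] [[-0.008, 0.987, -0.158, 0.402], [-1.0, -0.01, -0.012, 0.001], [-0.014, 0.158, 0.987, 1.066], [0.0, 0.0, 0.0, 1.0]] ['color', 'intrinsics', 'world_from_camera', 'shot']
sorter [(0.66, [193.1, 136.1, 326.1, 235.9], [258.3, 186.9])]
cover [(0.85, [405.9, 236.3, 455.4, 286.3], [430.3, 259.9])]
tab [(0.84, [283.3, 149.9, 301.3, 168.3], [289.4, 158.6])]
pointer []
mark [(0.61, [306.0, 169.3, 315.6, 173.9], [309.6, 171.6]), (0.19, [281.2, 148.9, 305.6, 172.3], [289.7, 158.9])]
stamp [(0.63, [332.3, 278.8, 350.2, 288.0], [341.4, 283.5])]
pencup [(0.6, [131.8, 271.7, 163.3, 298.8], [148.1, 284.6])]
coinroll [(0.66, [373.2, 163.7, 388.6, 180.2], [381.7, 174.5])]
```

Run:
```python
import cv2
a=cv2.imread("pics/top0.png")[110:320,110:480]
cv2.imwrite("pics/topc.png",cv2.resize(a,None,fx=2.1,fy=2.1,interpolation=cv2.INTER_CUBIC))
a=cv2.imread("pics/scene0.png")[130:330,110:420]
cv2.imwrite("pics/scenec.png",cv2.resize(a,None,fx=2.5,fy=2.5,interpolation=cv2.INTER_CUBIC))
```

```text
(no output)
```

View pics/topc.png

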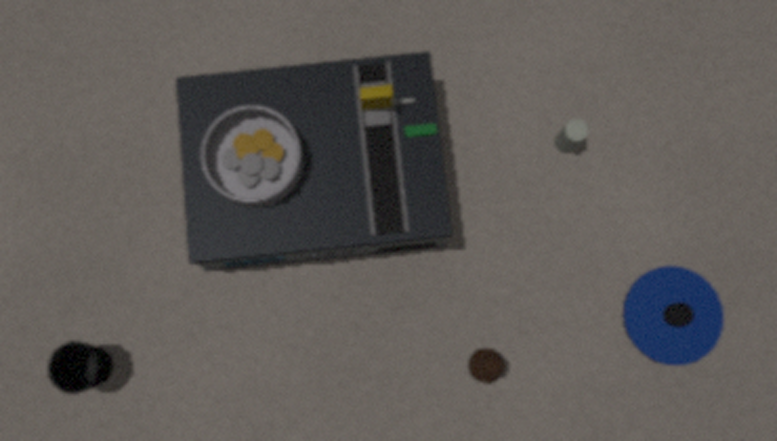

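View pics/scenec.png

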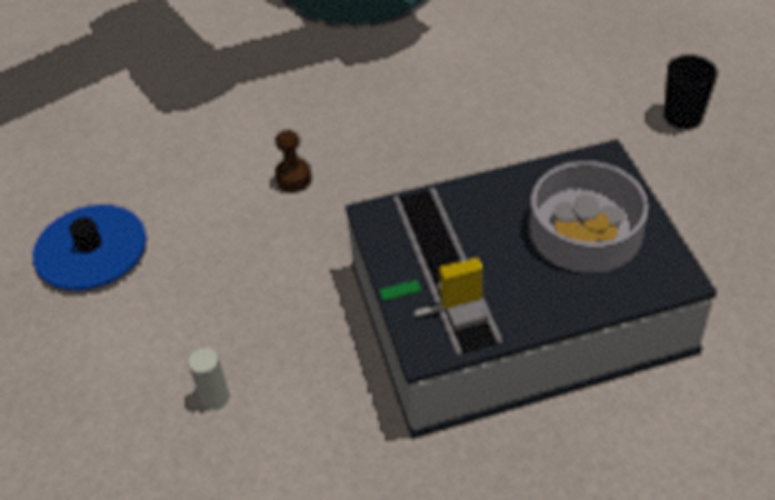

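Top crop (scale 2.1, offset 110,110) shows the deck corners at about (178,78), (430,54), (450,236), (190,260), the collar at (252,154), the tab at (376,90), the mark at (421,130) and the cover at (673,315). The scene crop shows the same layout with the tab at (461,269), the mark at (401,290) and the knob at (83,225).

```bash
cat > h.py <<'E'
import numpy as np, cv2
from scipy.optimize import least_squares
def proj(p,P):
    W=p["world_from_camera"]; q=(np.asarray(P)-W[:3,3])@W[:3,:3]
    K=p["intrinsics"]; d=-q[...,2]
    return np.stack([K[0,0]*q[...,0]/d+K[0,2], -K[1,1]*q[...,1]/d+K[1,2]],-1)
def back(p,uv,z):
    W=p["world_from_camera"]; K=p["intrinsics"]
    r=W[:3,:3]@np.array([(uv[0]-K[0,2])/K[0,0],-(uv[1]-K[1,2])/K[1,1],-1])
    return W[:3,3]+r*(z-W[2,3])/r[2]
def S(s,P):
    c,n=np.cos(s[2]),np.sin(s[2]); P=np.asarray(P,float)
    return np.stack([s[0]+c*P[...,0]-n*P[...,1], s[1]+n*P[...,0]+c*P[...,1],P[...,2]],-1)
E
python3 - <<'E'
from h import *
import pickle
D=pickle.load(open("d0.pkl","rb")); t,s=D["top"],D["scene"]
P=np.array([[.11,.15,.1],[.11,-.15,.1],[-.11,-.15,.1],[-.11,.15,.1],[0,.065,.14],[.05,-.08,.156]])
ut=np.array([[178,78],[430,54],[450,236],[190,260],[252,154],[376,89]])/2.1+110
us=np.array([[712,293],[414,377],[348,207],[617,143],[588,208],[461,268]])/2.5+[110,130]
f=lambda x:np.r_[(proj(t,S(x,P))-ut).ravel(),(proj(s,S(x,P))-us).ravel()]
r=least_squares(f,[.6,0,0],loss="soft_l1"); x=r.x
print("sorter",x.round(4),np.degrees(x[2]).round(2)); print(f(x).reshape(2,-1,2).round(1).tolist())
print("rim",S(x,P[4]),"tab",S(x,P[5]))
c,n=np.cos(x[2]),np.sin(x[2])
for p,uv in((t,np.array([421,130])/2.1+110),(s,np.array([401,290])/2.5+[110,130])):
    w=back(p,uv,.103)-[x[0],x[1],0]; print("mark sorter xy",c*w[0]+n*w[1],-n*w[0]+c*w[1])
for nm,p in(("top",t),("scene",s)):
    im=p["color"].astype(int); b=((im[...,2]>im[...,0]+40)&(im[...,2]>im[...,1]+25)).astype(np.uint8)
    cn=max(cv2.findContours(b,0,1)[0],key=cv2.contourArea); e=cv2.fitEllipse(cv2.convexHull(cn))
    print(nm,"cover",e,back(p,e[0],.013).round(4))
print("knobtop",back(t,np.array([678,313])/2.1+110,.044),back(s,np.array([85,228])/2.5+[110,130],.040))
for k,uv in(("stamp",(341.4,283.5)),("pencup",(148,284)),("coinroll",(381.7,174.5))): print(k,back(t,uv,.06))
E
```

```text
sorter [0.6293 0.0658 0.0873] 5.0
[[[-1.6, -1.8], [-0.1, -2.1], [0.5, -0.6], [-1.6, 0.2], [-1.2, -1.7], [-0.1, 0.5]], [[1.3, -0.3], [-4.9, 0.8], [-2.6, -1.7], [-0.1, -2.2], [-0.6, -2.6], [-1.7, -0.6]]]
rim [0.62366493 0.13059972 0.14      ] tab [ 0.68611286 -0.00949045  0.156     ]
mark sorter xy 0.013839855902366855 -0.12914063527450154
mark sorter xy 0.018327334325401796 -0.12432762451973677
top cover ((430.2608337402344, 259.90899658203125), (44.944889068603516, 47.50119400024414), 133.823486328125) [ 0.4443 -0.3669  0.013 ]
scene cover ((145.22943115234375, 228.43124389648438), (31.98528480529785, 46.2940788269043), 70.66819763183594) [ 0.4492 -0.3645  0.013 ]
knobtop [ 0.44507516 -0.36261028  0.044     ] [ 0.44813617 -0.3605961   0.04      ]
stamp [ 0.38770385 -0.13338408  0.06      ]
pencup [0.39033459 0.33532009 0.06      ]
coinroll [ 0.65681319 -0.24309849  0.06      ]
```

>>> drive_tool --pt "0 0 -7 0 0 0 1" --pt "0 0 -7 0 0 0 1" --pt "0 0 -7 0 0 0 1" --pt "0 0 -7 0 0 0 1" --pt "0 0 -7 0 0 0 1" --pt "0 0 -7 0 0 0 1" --pt "0 0 -7 0 0 0 1" --pt "0 0 -7 0 0 0 1"

```text
time: 1.57
tool_pos: [0.3019, -0.6037, 0.2313]
tcp_rot: [2.354, 2.08, -0.0]
wrist_force: [-0.7, 0.9, 0.2]
width: 1.001
grip_force: 0.0
```

>>> drive_tool --pt "0 0 -6.2 0 0 0 1" --pt "0 0 -6.2 0 0 0 1" --pt "0 0 0 0.0322 0.0235 0 1" --pt "0 0 0 0.0322 0.0235 0 1" --pt "0 0 0 0.0322 0.0235 0 1" --pt "0 0 0 0.0322 0.0235 0 1" --pt "0 0 0 0.0322 0.0235 0 1" --pt "0 0 0 0.0322 0.0235 0 1"

```text
time: 2.23
tool_pos: [0.4263, -0.3974, 0.2315]
tcp_rot: [2.123, 2.315, 0.0]
wrist_force: [0.4, 0.8, -0.8]
width: 1.0
grip_force: 0.0
```

>>> drive_tool --pt "0 0 0 0.0322 0.0235 0 1" --pt "0 0 0 0 0 0 1" --pt "0 0 0 0 0 0 1"

```text
time: 2.48
tool_pos: [0.4474, -0.3631, 0.2316]
tcp_rot: [2.118, 2.32, -0.0]
wrist_force: [0.7, -0.7, -1.2]
width: 1.003
grip_force: 0.0
```

```bash
cat >> h.py <<'E'
from scipy.spatial.transform import Rotation as R
def wrist():
    from workcell import status, read_camera
    st=status.read_state(); p=read_camera("wrist")
    T=np.eye(4); T[:3,:3]=R.from_rotvec(st["tcp_rot"]).as_matrix(); T[:3,3]=st["tool_pos"]
    p["W"]=T@p["mount"]; return st,p
def wback(p,uv,z):
    K=p["intrinsics"]; d=np.array([uv[0]-K[0,2],-(uv[1]-K[1,2])]); r=np.hypot(*d); th=r/K[0,0]
    v=p["W"][:3,:3]@np.r_[d/max(r,1e-9)*np.sin(th),-np.cos(th)]
    o=p["W"][:3,3]; return o+v*(z-o[2])/v[2]
def wproj(p,P):
    K=p["intrinsics"]; q=(np.asarray(P)-p["W"][:3,3])@p["W"][:3,:3]
    rr=np.hypot(q[...,0],q[...,1]); th=np.arctan2(rr,-q[...,2]); k=K[0,0]*th/np.maximum(rr,1e-9)
    return np.stack([K[0,2]+k*q[...,0],K[1,2]-k*q[...,1]],-1)
def circfit(P):
    A=np.c_[2*P[:,:2],np.ones(len(P))]; s=np.linalg.lstsq(A,(P[:,:2]**2).sum(1),rcond=None)[0]
    return s[:2],np.sqrt(s[2]+s[0]**2+s[1]**2)
E
python3 - <<'E'
from h import *
st,p=wrist(); im=p["color"]; cv2.imwrite("pics/w1.png",im[:,:,::-1])
print(p["intrinsics"].round(1).tolist(),p["mount"].round(3).tolist())
i=im.astype(int); b=((i[...,2]>i[...,0]+40)&(i[...,2]>i[...,1]+25)).astype(np.uint8)
cn=max(cv2.findContours(b,0,1)[0],key=cv2.contourArea)[:,0]; h=cv2.convexHull(cn)[:,0]
print(cv2.boundingRect(cn)); print(circfit(np.array([wback(p,u,.011) for u in h.astype(float)])))
E
```

```text
[[325.2, 0.0, 280.6], [0.0, 325.2, 203.9], [0.0, 0.0, 1.0]] [[0.001, 0.949, 0.315, 0.08], [1.0, -0.001, 0.001, -0.001], [0.001, 0.315, -0.949, -0.143], [0.0, 0.0, 0.0, 1.0]]
(226, 121, 104, 101)
(array([ 0.44286244, -0.36688782]), np.float64(0.06001553683517221))
```

View pics/w1.png

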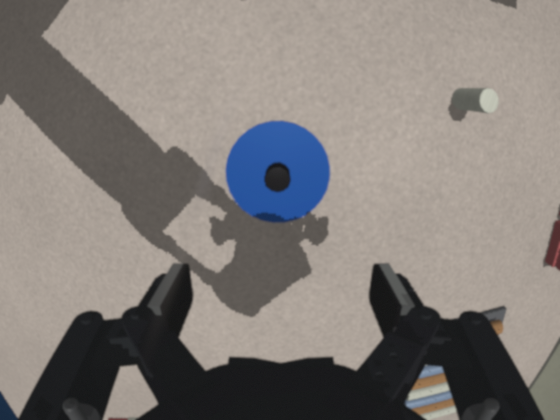

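The disc is centred at pixel (278,171), with the knob at (277,178). The circle fit gives a radius of 60.0 mm and a centre at (0.443, -0.367).

>>> drive_tool --pt "0 0 0 -0.0034 -0.0048 0.038 1" --pt "0 0 0 0 0 0.038 1" --pt "0 0 0 0 0 0.038 1" --pt "0 0 0 0 0 0.036 1" --pt "0 0 0 0 0 0.02 1" --pt "0 0 0 0 0 0 1" --pt "0 0 0 0 0 0 1"

```text
time: 3.12
tool_pos: [0.4401, -0.3692, 0.06]
tcp_rot: [-2.123, -2.311, 0.0]
wrist_force: [0.4, -0.6, 0.5]
width: 1.001
grip_force: 0.0
```

Run:
```python
from h import *
st,p=wrist(); im=p["color"]; cv2.imwrite("pics/w2.png",im[:,:,::-1]); print(st["tool_pos"])
i=im.astype(int); b=((i[...,2]>i[...,0]+40)&(i[...,2]>i[...,1]+25)).astype(np.uint8)
cn=max(cv2.findContours(b,0,1)[0],key=cv2.contourArea)[:,0].astype(float)
P=np.array([wback(p,u,.011) for u in cn]); r=np.hypot(P[:,0]-.443,P[:,1]+.367); P=P[(r>.05)]
print(len(P),circfit(P))
```

```text
[ 0.44013046 -0.36924312  0.05999349]
508 (array([ 0.44311639, -0.36701198]), np.float64(0.06020265061781784))
```

>>> drive_tool --pt "0 0 0 0.0019 0.0032 0.022 1" --pt "0 0 0 0 0 0.012 1" --pt "0 0 0 0 0 0.008 1" --pt "0 0 0 0 0 0 1" --pt "0 0 0 0 0 0 1"

```text
time: 3.58
tool_pos: [0.4448, -0.3667, 0.0196]
tcp_rot: [-2.123, -2.316, 0.0]
wrist_force: [0.0, -0.7, 0.2]
width: 1.0
grip_force: 0.0
```

>>> drive_tool --pt "0 0 0 0 0 0 0" --pt "0 0 0 0 0 0 0" --pt "0 0 0 0 0 0 0" --pt "0 0 0 0 0 0 0" --pt "0 0 0 0 0 0 0" --pt "0 0 0 0 0 0 0" --pt "0 0 0 0 0 0 0" --pt "0 0 0 0 0 0 0" --force 45

```text
time: 4.25
tool_pos: [0.4453, -0.3669, 0.02]
tcp_rot: [2.122, 2.315, 0.0]
wrist_force: [-0.1, 0.9, 4.4]
width: 0.311
grip_force: 44.7
```

>>> drive_tool --pt "0 0 0 0 0 -0.005 0" --pt "0 0 0 0 0 -0.015 0" --pt "0 0 0 0 0 -0.03 0" --pt "0 0 0 0 0 -0.04 0" --pt "0 0 0 0 0 -0.04 0" --pt "0 0 0 0 0 -0.035 0" --pt "0 0 0 0 0 -0.025 0" --pt "0 0 0 0 0 0 0"

```text
time: 4.92
tool_pos: [0.4476, -0.369, 0.2164]
tcp_rot: [2.115, 2.307, 0.0]
wrist_force: [1.1, -0.8, -0.6]
width: 0.314
grip_force: 44.6
```

>>> drive_tool --pt "0 0 0 0.01 0.005 0 0" --pt "0 0 0 0.02 0.01 0 0" --pt "0 0 0 0.03 0.015 0 0" --pt "0 0 0 0.035 0.015 0 0" --pt "0 0 0 0.035 0.015 0 0" --pt "0 0 0 0.035 0.015 0 0" --pt "0 0 0 0.035 0.015 0 0" --pt "0 0 0 0.035 0.015 0 0"

```text
time: 5.58
tool_pos: [0.527, -0.1203, 0.2056]
tcp_rot: [-2.119, -2.311, 0.004]
wrist_force: [1.1, 0.1, -1.7]
width: 0.308
grip_force: 44.6
```

>>> drive_tool --pt "0 0 0 0.03 0.015 0 0" --pt "0 0 0 0.015 0.01 0 0" --pt "0 0 0 0.01 0.005 0 0" --pt "0 0 0 0 0 0 0" --pt "0 0 0 0 0 0 0" --pt "0 0 0 0 0 0 0"

```text
time: 6.08
tool_pos: [0.553, -0.0667, 0.208]
tcp_rot: [-2.123, -2.314, 0.003]
wrist_force: [-0.0, -0.8, -2.9]
width: 0.309
grip_force: 44.6
```

Run:
```python
from h import *
import pickle
st,p=wrist(); im=p["color"]; cv2.imwrite("pics/w3.png",im[:,:,::-1]); print(st["tool_pos"],st["wrist_force"],st["width"],st["grip_force"])
pickle.dump((st,p),open("w3.pkl","wb"))
```

```text
[ 0.55304547 -0.06667442  0.20803031] [-0.04434803 -0.77808822 -2.92785897] 0.30904268202465074 44.610745310783386
```

View pics/w3.png

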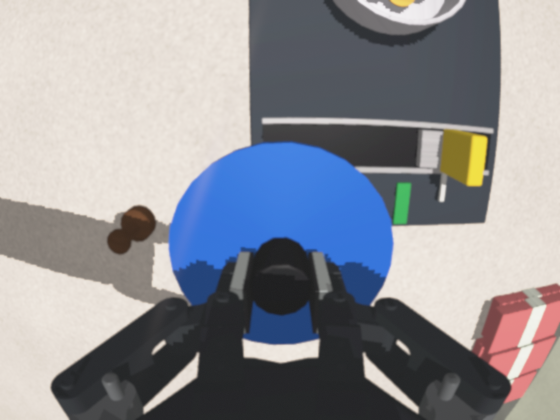

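The cover is held level. The tab's top is at about (475,160), the pointer tip at about (443,200) and the mark at (402,203); the collar is at the top of the frame. I'll move closer so the whole rim is in view.

>>> drive_tool --pt "0 0 0 0.01 0.015 0 0" --pt "0 0 0 0.015 0.02 0 0" --pt "0 0 0 0.015 0.02 0 0" --pt "0 0 0 0.01 0.01 0 0" --pt "0 0 0 0 0 0 0" --pt "0 0 0 0 0 0 0" --pt "0 0 0 0 0 0 0"

```text
time: 6.72
tool_pos: [0.6137, -0.0115, 0.2089]
tcp_rot: [-2.123, -2.315, 0.002]
wrist_force: [-0.2, -0.7, -1.4]
width: 0.308
grip_force: 44.7
```

Run:
```python
from h import *
import pickle
st,p=wrist(); im=p["color"]; cv2.imwrite("pics/w4.png",im[:,:,::-1]); print(st["tool_pos"],st["tcp_rot"])
pickle.dump((st,p),open("w4.pkl","wb"))
```

```text
[ 0.61365544 -0.01148261  0.20892249] [-2.12324628e+00 -2.31455329e+00  2.29381204e-03]
```

View pics/w4.png

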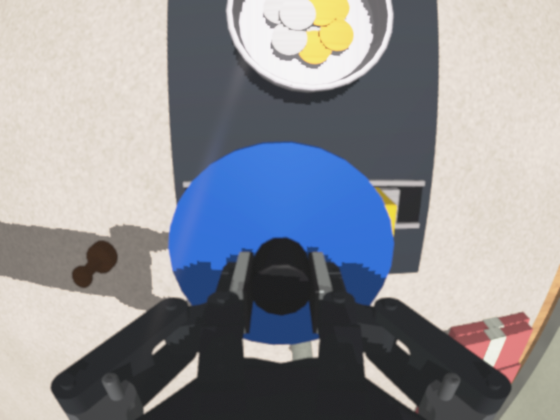

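Collar ring's lower arc spans (227,10) – (310,90) – (392,10). I'll fit it, along with the disc held in the gripper.

Run:
```python
from h import *
import pickle
from scipy.ndimage import map_coordinates
from scipy.optimize import minimize
st,p=pickle.load(open("w4.pkl","rb")); im=p["color"].astype(np.uint8); g=cv2.cvtColor(im,cv2.COLOR_RGB2GRAY).astype(float)
g=cv2.GaussianBlur(g,(0,0),.7)
a=np.linspace(0,2*np.pi,240,endpoint=False)
def samp(c,r,z=.14):
    uv=wproj(p,np.c_[c[0]+r*np.cos(a),c[1]+r*np.sin(a),np.full(240,z)])
    ok=(uv[:,1]>1)&(uv[:,1]<418)&(uv[:,0]>0)&(uv[:,0]<558)
    return map_coordinates(g,uv[ok][:,::-1].T,order=1)
def cost(c): return -(np.mean([samp(c,r).mean() for r in(.052,.053,.054)])-.5*samp(c,.0575).mean()-.5*samp(c,.049).mean())
best=min(((cost((x,y)),x,y) for x in np.arange(.60,.65,.002) for y in np.arange(.11,.155,.002)))
r=minimize(cost,best[1:],method="Nelder-Mead",options={"initial_simplex":[best[1:],(best[1]+.002,best[2]),(best[1],best[2]+.002)]})
print("rim",best,r.x.round(4),r.fun)
for rr in (.047,.049,.051,.053,.055,.057,.059): print(rr,samp(r.x,rr).mean().round(0),len(samp(r.x,rr)),end="; ")
i=im.astype(int); b=((i[...,2]>i[...,0]+40)&(i[...,2]>i[...,1]+25)).astype(np.uint8)
cn=max(cv2.findContours(b,0,1)[0],key=cv2.contourArea)[:,0].astype(float); cn=cn[cn[:,1]<250]
for dz in(-.010,-.008,-.006,-.004,-.002):
    P=np.array([wback(p,u,st["tool_pos"][2]+dz) for u in cn]); c0=np.median(P[:,:2],0)
    c,q=circfit(P)
    k=abs(np.hypot(*(P[:,:2]-c).T)-q)<.002; c,q=circfit(P[k]); res=np.hypot(*(P[k][:,:2]-c).T)-q
    print("\ndz",dz,c.round(4),q.round(4),"rel tcp",(c-st["tool_pos"][:2]).round(4),k.sum(),res.std().round(5),end="")
```

```text
rim (np.float64(-98.98093777531831), np.float64(0.62), np.float64(0.132)) [0.6196 0.1317] -101.03707498397749
0.047 198.0 131; 0.049 184.0 131; 0.051 208.0 131; 0.053 238.0 131; 0.055 161.0 131; 0.057 77.0 131; 0.059 71.0 130; 
dz -0.01 [ 0.6126 -0.011 ] 0.0601 rel tcp [-0.0011  0.0005] 83 0.00017
dz -0.008 [ 0.6125 -0.01  ] 0.0593 rel tcp [-0.0012  0.0015] 83 0.00017
dz -0.006 [ 0.6124 -0.0089] 0.0585 rel tcp [-0.0013  0.0026] 84 0.00016
dz -0.004 [ 0.6123 -0.0079] 0.0578 rel tcp [-0.0013  0.0036] 87 0.00016
dz -0.002 [ 0.6122 -0.0069] 0.057 rel tcp [-0.0014  0.0046] 87 0.00016
```

>>> drive_tool --pt "0 0 0 0.02 0.003 0 0" --pt "0 0 0 0.03 0.004 0 0" --pt "0 0 0 0.035 0.004 0 0" --pt "0 0 0 0.03 0.004 0 0" --pt "0 0 0 0.018 0.003 0 0" --pt "0 0 0 0.008 0.0015 0 0" --pt "0 0 0 0 0 0 0" --pt "0 0 0 0 0 0 0"

```text
time: 7.43
tool_pos: [0.6215, 0.1307, 0.2093]
tcp_rot: [2.122, 2.316, -0.002]
wrist_force: [-0.5, -0.7, -1.9]
width: 0.312
grip_force: 44.8
```

>>> drive_tool --pt "0 0 0 0 0 0.01 0" --pt "0 0 0 0 0 0.015 0" --pt "0 0 0 0 0 0.005 0" --pt "0 0 0 0 0 0 0" --pt "0 0 0 0 0 0 0" --pt "0 0 0 0 0 0 0"

```text
time: 7.93
tool_pos: [0.6222, 0.1311, 0.1797]
tcp_rot: [2.124, 2.315, 0.001]
wrist_force: [-0.1, -0.9, -2.3]
width: 0.309
grip_force: 44.8
```

Run:
```python
from h import *
from workcell import read_camera,status
st,w=wrist(); print(st["tool_pos"],st["tcp_rot"],st["wrist_force"])
p=read_camera("scene"); a=p["color"][130:290,260:440,::-1]
cv2.imwrite("pics/s5.png",cv2.resize(a,None,fx=3.5,fy=3.5,interpolation=cv2.INTER_CUBIC))
```

```text
[0.62215969 0.13110873 0.17966278] [2.12364618e+00 2.31456397e+00 6.12886390e-04] [-0.1285151  -0.90016255 -2.28303615]
```

View pics/s5.png

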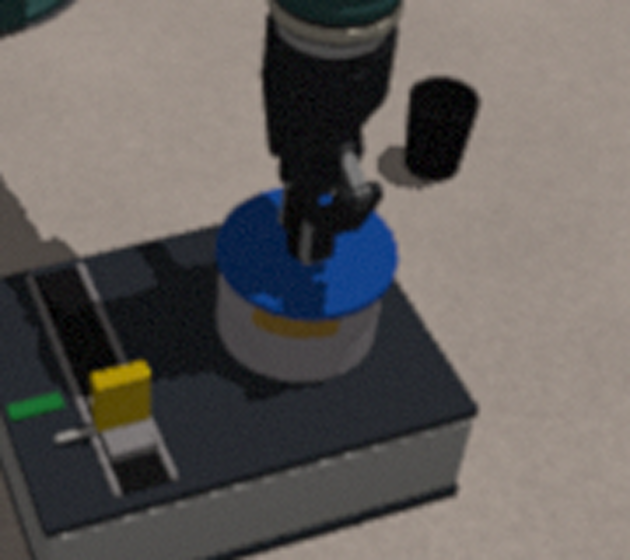

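Cover hovers over the collar: disc spans crop columns 216–397, collar 218–381. I'll check that offset against the parallax I should expect.

Run:
```python
from h import *
import pickle
s=pickle.load(open("d0.pkl","rb"))["scene"]; a=np.linspace(0,6.283,721)
def ext(x,y,r,z):
    uv=(proj(s,np.c_[x+r*np.cos(a),y+r*np.sin(a),np.full(721,z)])-[260,130])*3.5
    return uv.min(0).round(0),uv.max(0).round(0)
for c in((.6196,.1317),(.6215,.131)):
    print("disc",ext(*c,.06,.170),"collar rim",ext(*c,.055,.14),"collar base",ext(*c,.055,.1))
```

```text
disc (array([209., 185.]), array([391., 313.])) collar rim (array([214., 221.]), array([378., 339.])) collar base (array([212., 261.]), array([370., 378.]))
disc (array([208., 187.]), array([391., 316.])) collar rim (array([214., 223.]), array([378., 341.])) collar base (array([212., 263.]), array([370., 380.]))
```

>>> drive_tool --pt "0 0 0 -0.001 0 0.005 0" --pt "0 0 0 0 0 0.005 0" --pt "0 0 0 0 0 0.004 0" --pt "0 0 0 0 0 0.002 0" --pt "0 0 0 0 0 0.002 0" --pt "0 0 0 0 0 0.001 0" --pt "0 0 0 0 0 0 0" --pt "0 0 0 0 0 0 0"

```text
time: 8.7
tool_pos: [0.6219, 0.1308, 0.1603]
tcp_rot: [2.123, 2.316, 0.0]
wrist_force: [-0.6, 0.1, -1.7]
width: 0.309
grip_force: 44.8
```

>>> drive_tool --pt "0 0 0 0 0 0.001 0" --pt "0 0 0 0 0 0.001 0" --pt "0 0 0 0 0 0.001 0" --pt "0 0 0 0 0 0 0" --pt "0 0 0 0 0 0 0"

```text
time: 9.12
tool_pos: [0.6218, 0.1307, 0.1572]
tcp_rot: [-2.123, -2.316, 0.0]
wrist_force: [-0.1, -0.3, -2.1]
width: 0.313
grip_force: 44.8
```

>>> drive_tool --pt "0 0 0 0 0 0.001 0" --pt "0 0 0 0 0 0.001 0" --pt "0 0 0 0 0 0 0" --pt "0 0 0 0 0 0 0"

```text
time: 9.45
tool_pos: [0.6218, 0.1307, 0.1551]
tcp_rot: [-2.123, -2.316, 0.0]
wrist_force: [0.3, 0.9, -2.3]
width: 0.308
grip_force: 44.8
```

>>> drive_tool --pt "0 0 0 0 0 0.001 0" --pt "0 0 0 0 0 0.001 0" --pt "0 0 0 0 0 0 0" --pt "0 0 0 0 0 0 0"

```text
time: 9.78
tool_pos: [0.6218, 0.1307, 0.1532]
tcp_rot: [-2.123, -2.316, 0.0]
wrist_force: [-0.5, -0.6, -2.1]
width: 0.309
grip_force: 44.8
```

>>> drive_tool --pt "0 0 0 0 0 0.0005 0" --pt "0 0 0 0 0 0.0005 0" --pt "0 0 0 0 0 0 0" --pt "0 0 0 0 0 0 0"

```text
time: 10.12
tool_pos: [0.6218, 0.1307, 0.1522]
tcp_rot: [-2.123, -2.316, 0.0]
wrist_force: [-0.0, 1.3, -1.4]
width: 0.306
grip_force: 44.8
```

>>> drive_tool --pt "0 0 0 0 0 0.0005 0" --pt "0 0 0 0 0 0.0005 0" --pt "0 0 0 0 0 0 0" --pt "0 0 0 0 0 0 0"

```text
time: 10.45
tool_pos: [0.622, 0.1308, 0.152]
tcp_rot: [2.123, 2.316, 0.0]
wrist_force: [-2.4, 0.9, 2.1]
width: 0.308
grip_force: 45.2
```

>>> drive_tool --pt "0 0 0 0 0 0.0005 0" --pt "0 0 0 0 0 0.0005 0" --pt "0 0 0 0 0 0 0" --pt "0 0 0 0 0 0 0"

```text
time: 10.78
tool_pos: [0.622, 0.1307, 0.1519]
tcp_rot: [2.123, 2.316, 0.001]
wrist_force: [-4.2, -0.7, 8.0]
width: 0.31
grip_force: 45.7
```

Contact came at TCP z 0.152, exactly the seated height. Releasing.

>>> drive_tool --pt "0 0 0 0 0 -0.001 0" --pt "0 0 0 0 0 0 0" --pt "0 0 0 0 0 0 0.6" --pt "0 0 0 0 0 0 1" --pt "0 0 0 0 0 0 1" --pt "0 0 0 0 0 0 1" --pt "0 0 0 0 0 0 1" --pt "0 0 0 0 0 0 1"

```text
time: 11.45
tool_pos: [0.6219, 0.1307, 0.1511]
tcp_rot: [-2.123, -2.316, 0.0]
wrist_force: [0.4, 0.2, 0.0]
width: 0.999
grip_force: 0.0
```

>>> drive_tool --pt "0 0 0 0 0 -0.01 1" --pt "0 0 0 0 0 -0.03 1" --pt "0 0 0 0 0 -0.03 1" --pt "0 0 0 -0.02 0 -0.03 1" --pt "0 0 0 -0.04 0 0 1" --pt "0 0 0 -0.04 0 0 1" --pt "0 0 0 -0.04 0 0 1" --pt "0 0 0 -0.02 0 0 1"

```text
time: 12.12
tool_pos: [0.6362, -0.0327, 0.2528]
tcp_rot: [2.123, 2.312, -0.0]
wrist_force: [0.6, 0.0, 1.2]
width: 1.0
grip_force: 0.0
```

>>> drive_tool --pt "0 0 0 -0.02 0 0 1" --pt "0 0 0 0 0 0 1" --pt "0 0 0 0 0 0 1" --pt "0 0 0 0 0 0 1"

```text
time: 12.45
tool_pos: [0.6376, -0.0482, 0.2518]
tcp_rot: [-2.123, -2.315, -0.001]
wrist_force: [0.2, 0.4, 0.2]
width: 1.001
grip_force: 0.0
```

Run:
```python
from h import *
import pickle
st,p=wrist(); im=p["color"]; cv2.imwrite("pics/w6.png",im[:,:,::-1]); print(st["tool_pos"],st["tcp_rot"])
pickle.dump((st,p),open("w6.pkl","wb"))
i=im.astype(int); b=((i[...,2]>i[...,0]+40)&(i[...,2]>i[...,1]+25)).astype(np.uint8)
cn=max(cv2.findContours(b,0,1)[0],key=cv2.contourArea)[:,0]; h=cv2.convexHull(cn)[:,0].astype(float)
h=h[(h[:,1]>2)]
P=np.array([wback(p,u,.146) for u in h]); c,q=circfit(P); print("disc",c,q,(np.hypot(*(P[:,:2]-c).T)-q).std())
```

```text
[ 0.63755312 -0.04820357  0.25180888] [-2.12325827e+00 -2.31543925e+00 -1.13792864e-03]
disc [0.62094152 0.1307526 ] 0.06038881284576073 0.00012463369317679282
```

View pics/w6.png

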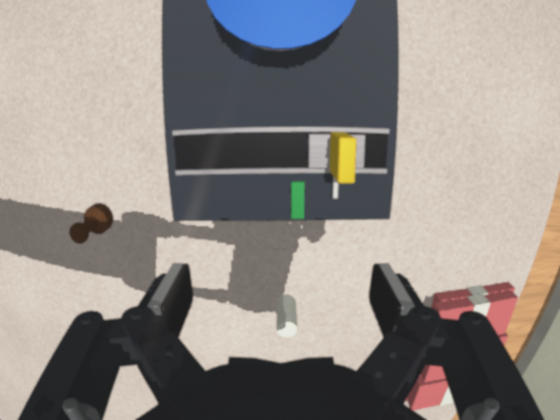

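Cover sits at plane z=0.146 with radius 60.4 mm and a residual of 0.12 mm, so it is level and seated. The tab is at (345,158), the pointer tip at (336,197), the mark at (298,200) and the deck edge from (173,220) to (390,219).

Run:
```python
from h import *
import pickle
st,p=pickle.load(open("w6.pkl","rb")); i=p["color"].astype(int)
yl=(i[...,0]>i[...,2]+60)&(i[...,1]>i[...,2]+40); yl[:,430:]=0; yl[:100]=0; yl[260:]=0
gr=(i[...,1]>i[...,0]+40)&(i[...,1]>i[...,2]+30)
for n,m in(("y",yl),("g",gr)):
    q=np.argwhere(m)[:,::-1]; print(n,len(q),q.min(0),q.max(0),q.mean(0).round(1))
g=cv2.cvtColor(p["color"],cv2.COLOR_RGB2GRAY)
print("pointer row", [ (r,g[r,326:346].tolist()) for r in(188,192)])
print("yellow row160",i[160,325:362,0].tolist())
a=wback(p,(173,220),.1);b=wback(p,(390,219),.1); print("edge yaw",np.degrees(np.arctan2(*(b-a)[1::-1])),np.hypot(*(b-a)[:2]))
for (u,z,n) in(((336,190),.103,"pointer"),(np.argwhere(gr)[:,::-1].mean(0),.103,"mark")): print(n,wback(p,u,z).round(4))
for s in([.6293,.0658,.0873],):
    c,n=np.cos(s[2]),np.sin(s[2]); o=np.array([.6196,.1317])-[-n*.065,c*.065]; s=[*o,s[2]]
    print("sorter",np.round(s,4),"tab",S(s,[.05,-.08,.156]))
    P=[[.05+dx,-.08+dy,z] for dx in(-.007,.007) for dy in(-.018,.018) for z in(.156,.11)]
    print(wproj(p,S(s,P)).round(0).tolist()); print(wproj(p,S(s,[[-.11,-.15,.1],[.11,-.15,.1],[.05,-.124,.103]])).round(1).tolist())
```

```text
y 1206 [330 132] [356 183] [343.1 157.2]
g 515 [291 181] [304 218] [297.4 199.3]
pointer row [(188, [70, 70, 70, 71, 69, 72, 107, 162, 204, 217, 213, 184, 135, 91, 74, 71, 71, 71, 71, 70]), (192, [70, 71, 71, 69, 67, 73, 114, 170, 210, 218, 211, 175, 124, 84, 72, 71, 71, 71, 70, 71])]
yellow row160 [184, 174, 149, 119, 109, 113, 115, 116, 116, 116, 117, 119, 134, 169, 205, 224, 231, 233, 233, 233, 232, 232, 232, 232, 232, 232, 231, 231, 228, 218, 199, 186, 184, 183, 184, 183, 182]
edge yaw 5.27283122490282 0.21898855573854703
pointer [ 0.6887 -0.0465  0.103 ]
mark [ 0.6533 -0.0588  0.103 ]
sorter [0.6253 0.0669 0.0873] tab [ 0.68205202 -0.00838835  0.156     ]
[[335.0, 183.0], [327.0, 170.0], [337.0, 136.0], [328.0, 130.0], [353.0, 183.0], [342.0, 170.0], [355.0, 137.0], [344.0, 131.0]]
[[170.6, 219.6], [388.5, 219.6], [332.2, 195.5]]
```

>>> drive_tool --pt "0 0 0 0.012 0.016 0 1" --pt "0 0 0 0.016 0.022 0 1" --pt "0 0 0 0.0076 0.0112 0.01 1" --pt "0 0 0 0 0 0.03 1" --pt "0 0 0 0 0 0.02 1" --pt "0 0 0 0 0 0 1" --pt "0 0 0 0 0 0 1"

```text
time: 13.08
tool_pos: [0.6817, -0.0078, 0.1887]
tcp_rot: [-2.119, -2.315, 0.005]
wrist_force: [0.2, -0.1, -0.3]
width: 1.0
grip_force: 0.0
```

Run:
```python
from h import *
st,p=wrist(); i=p["color"].astype(int); print(st["tool_pos"],p["shot"])
yl=(i[...,0]>i[...,2]+60)&(i[...,1]>i[...,2]+40)&(i[...,0]>200); yl[:,400:]=0
q=np.argwhere(yl)[:,::-1]; q=q[np.linalg.norm(q-np.median(q,0),axis=1)<60]; b=cv2.minAreaRect(q.astype(np.float32)); print(b,[wback(p,u,.156).round(4) for u in cv2.boxPoints(b)],wback(p,b[0],.156))
```

```text
[ 0.6817204  -0.0078231   0.18871344] 10
((285.5, 232.0), (40.0, 23.0), 90.0) [array([0.6753, 0.0087, 0.156 ]), array([0.6884, 0.0099, 0.156 ]), array([ 0.6912, -0.0157,  0.156 ]), array([ 0.6774, -0.0169,  0.156 ])] [ 0.68301677 -0.00317295  0.156     ]
```

>>> drive_tool --pt "0 0 0 0 0.0013 0.025 1" --pt "0 0 0 0 0 0.025 1" --pt "0 0 0 0 0 0.014 1" --pt "0 0 0 0 0 0.007 1" --pt "0 0 0 0 0 0 1" --pt "0 0 0 0 0 0 1"

```text
time: 13.63
tool_pos: [0.6853, -0.0089, 0.1213]
tcp_rot: [2.123, 2.315, 0.001]
wrist_force: [0.5, -0.4, 0.5]
width: 1.003
grip_force: 0.0
```

>>> drive_tool --pt "0 0 0 0 0 0 0" --pt "0 0 0 0 0 0 0" --pt "0 0 0 0 0 0 0" --pt "0 0 0 0 0 0 0" --pt "0 0 0 0 0 0 0" --pt "0 0 0 0 0 0 0" --pt "0 0 0 0 0 0 0" --pt "0 0 0 0 0 0 0" --force 80

```text
time: 14.3
tool_pos: [0.6845, -0.0088, 0.1208]
tcp_rot: [-2.122, -2.316, 0.001]
wrist_force: [-2.5, -0.2, 4.2]
width: 0.152
grip_force: 79.0
```

>>> drive_tool --pt "0 0 0 0 0 0 0" --pt "0 0 0 0 0 0 0" --pt "0 0 0 0 0 0 0"

```text
time: 14.55
tool_pos: [0.6845, -0.0088, 0.1208]
tcp_rot: [-2.123, -2.316, 0.0]
wrist_force: [-4.0, 0.1, 5.6]
width: 0.151
grip_force: 79.3
```

>>> drive_tool --pt "0 0 0 0 -0.003 0 0" --pt "0 0 0 0 -0.006 0 0" --pt "0 0 0 0 -0.008 0 0" --pt "0 0 0 0 -0.008 0 0" --pt "0 0 0 0 -0.006 0 0" --pt "0 0 0 0 -0.004 0 0" --pt "0 0 0 0 0 0 0" --pt "0 0 0 0 0 0 0"

```text
time: 15.22
tool_pos: [0.6515, -0.0119, 0.1208]
tcp_rot: [2.12, 2.313, 0.005]
wrist_force: [5.9, 0.5, -0.2]
width: 0.152
grip_force: 78.5
```

Run:
```python
from h import *
from workcell import read_camera
st,p=wrist(); print(st["tool_pos"],st["wrist_force"])
a=p["color"][150:350,200:420,::-1]; a=cv2.resize(a,(440,400),interpolation=cv2.INTER_CUBIC)
s=read_camera("scene")["color"][200:290,240:330,::-1]; s=cv2.resize(s,(360,400),interpolation=cv2.INTER_CUBIC)
cv2.imwrite("pics/w7.png",np.hstack([a,s]))
```

```text
[ 0.65154231 -0.01193745  0.12084591] [ 5.89833132  0.45389054 -0.20992203]
```

View pics/w7.png

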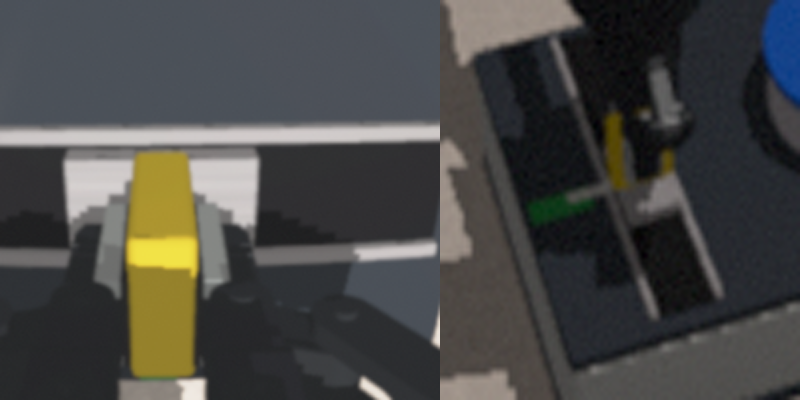

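Tab pulled 33 mm; in the scene crop the pointer (570–615,190) already overlaps the green mark. The first estimate was 35.3 mm, so I'll pull 2 mm more and check at a larger scale.

>>> drive_tool --pt "0 0 0 0 -0.001 0 0" --pt "0 0 0 0 -0.001 0 0" --pt "0 0 0 0 0 0 0" --pt "0 0 0 0 0 0 0" --pt "0 0 0 0 0 0 0" --pt "0 0 0 0 0 0 0"

```text
time: 15.82
tool_pos: [0.6499, -0.0121, 0.1208]
tcp_rot: [2.12, 2.313, 0.005]
wrist_force: [6.3, -0.4, -0.8]
width: 0.155
grip_force: 78.4
```

Run:
```python
from h import *
from workcell import read_camera,status
import pickle
st=status.read_state(); print(st["tool_pos"],st["wrist_force"])
D0=pickle.load(open("d0.pkl","rb"))["scene"]
N=6; s=np.mean([read_camera("scene")["color"].astype(float) for _ in range(N)],0).astype(np.uint8)
np.save("s8.npy",s)
o=np.array([255,230]); k=14
def draw(im,sl):
    c=cv2.resize(im[230:263,255:283,::-1].copy(),None,fx=k,fy=k,interpolation=cv2.INTER_CUBIC)
    sp=[.6265,.0669,.0885]
    def pl(P,col): cv2.polylines(c,[((proj(D0,S(sp,P))-o+.5)*k).astype(np.int32)],True,col,1)
    return c
cv2.imwrite("pics/s8.png",np.hstack([draw(D0["color"],0),draw(s,.035)]))
```

```text
[ 0.64994005 -0.01207811  0.12083851] [ 6.30759287 -0.44085896 -0.84464712]
```

View pics/s8.png

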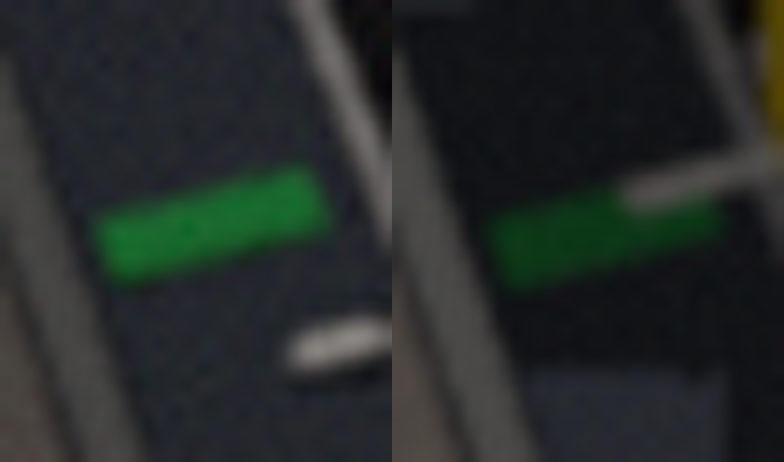

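The pointer now crosses the mark's front half in this oblique view. It stands above the mark, so parallax shifts it; I'll resolve its height by triangulating from the rest pictures.

Run:
```python
from h import *
import pickle
s=pickle.load(open("d0.pkl","rb"))["scene"]; st,w=pickle.load(open("w6.pkl","rb"))
c,n=np.cos(.0885),np.sin(.0885); sx=lambda P:np.array([c*P[0]+n*P[1],-n*P[0]+c*P[1]])
px=lambda u,v:(255+(u+.5)/14-.5,230+(v+.5)/14-.5)
ms=sx(back(s,px(214,225),.103)); mw=sx(wback(w,(297.4,199.3),.103))
for z in(.101,.103,.105,.107,.109,.111):
    print(z,"scene rest",[(sx(back(s,px(*q),z))-ms).round(4).tolist() for q in((340,343),(305,353))],"wrist rest",(sx(wback(w,(335.1,190),z))-mw).round(4),"scene now",[(sx(back(s,px(*q),z))-ms).round(4).tolist() for q in((245,196),(300,180))])
```

```text
0.101 scene rest [[0.0284, 0.0131], [0.0286, 0.0071]] wrist rest [0.0358 0.0086] scene now [[-0.0058, 0.0069], [-0.0062, 0.0166]]
0.103 scene rest [[0.0299, 0.0127], [0.0301, 0.0067]] wrist rest [0.0355 0.0092] scene now [[-0.0043, 0.0066], [-0.0046, 0.0162]]
0.105 scene rest [[0.0314, 0.0123], [0.0315, 0.0064]] wrist rest [0.0351 0.0097] scene now [[-0.0027, 0.0062], [-0.0031, 0.0158]]
0.107 scene rest [[0.0329, 0.0119], [0.033, 0.006]] wrist rest [0.0348 0.0103] scene now [[-0.0011, 0.0058], [-0.0015, 0.0154]]
0.109 scene rest [[0.0344, 0.0115], [0.0345, 0.0056]] wrist rest [0.0344 0.0109] scene now [[0.0005, 0.0055], [0.0001, 0.015]]
0.111 scene rest [[0.0359, 0.0112], [0.036, 0.0053]] wrist rest [0.0341 0.0114] scene now [[0.0021, 0.0051], [0.0017, 0.0146]]
```

Both views agree at pointer z≈0.109: it sits within about 1 mm of the mark's centre, where the mark allows about ±4 mm. That matches the measured pull of about 35 mm. Handing in while still holding the tab.

Run:
```python
from workcell import workorder,status
st=status.read_state(); print(st["time"],st["tool_pos"],st["grip_force"])
print(workorder.finish_job())
```

```text
16.1167 [ 0.64994643 -0.01209664  0.12081226] 78.45009684562683
the job is handed in; nothing more can be done
None
```

I handed the job in at 16.1 s: the cover was lowered onto the hopper, sits level and was released, and the gripper still holds the tab about 35 mm out with the pointer within roughly 1 mm of the mark's middle by my measurement; the stamp, pen cup and coin roll were not touched.

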